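Switch on the fume extraction at its guarded bench switch

TASK

Switch on the fume extraction at the grey switch box: tip its hinged metal guard up and back with the outside of a finger, and with the guard up push the toggle beneath fully over, so that it leans towards the guard's hinge. Then let the guard drop fully shut over the toggle again, tipping it back over if it stays up. Push lightly with the fingertips only, grip nothing, and leave the loose parts round the box where they lie.

Things in the scene. Friction and masses are not known exactly. Their poses are not given: they have to be found in the camera images.
- switch_box: grey steel switch box fixed to the bench, 110x110x60 mm (x, y, z), at some yaw; origin at the centre of its underside, +x from its front (roughly the robot side) to its back (the hinge side), z up; flat top panel at z = 60 mm. A bare aluminium hood, the guard, covers the toggle, whose pivot is at x = 0, y = 0, z = 66 mm. A cable gland sticks 22 mm out of the back
- guard (a joint): guard angle, rad: 0 shut, grows as it opens, stop at 1.05. Slick hood of 3 mm sheet, 0.12 kg, free hinge low at its back, open below: front wall 56 mm before the hinge line and from 30 to 80 mm above it, flat top, 66 mm wide, cheeks 60 mm apart inside. Let go below about 0.55 it falls shut, above about 0.7 it falls open and stays on its stop, until its top is pushed back from behind. 2 N moves it
- guard_hinge (a point): middle of the guard's hinge line, on the box at x = +30, y = 0, z = 66 mm of the box frame; the hinge runs along the box's y
- guard_edge (a point): middle of the guard's upper front edge, where front wall and top meet; moves with the guard. Shut, it is 56 mm before the hinge line and 80 mm above it (146 mm above the bench); fully open it is 42 mm behind the hinge line and 88 mm above it. The guard is tipped by pushing the front wall backward just below this edge, following round
- toggle (a joint): angle of the toggle, rad: 0 to 0.08 off (leaning 0.35 rad from upright to the front of the box, away from the hinge), 0.70 fully on (leaning 0.35 rad to the hinge). It turns about the box's y, stays where it is left and needs about 1 N at its tip.
- toggle_tip (a point): centre of the 12 mm ball at the end of the steel toggle lever, 42 mm from its pivot (about 105 mm above the bench); the lever is 7 mm thick
- bb_shell: plain bare-metal tube shell, 40 mm diameter, 68 mm long, lying beside the box; loose, to be left alone; origin on the bench under its middle
- tape_measure: tape measure standing on its edge, 36x86x64 mm; loose, to be left alone; origin on the bench under its middle
- gas_nozzle: copper welding-gun nozzle, 23 mm diameter, 65 mm long, lying beside the box; loose, to be left alone; origin on the bench under its middle

How it is judged:
By the outcome, as a careful person would: the job done as asked, in the order asked, and still so for the second after the job is handed in, with the robot touching nothing.
It also fails if it takes over 48 s, if anything falls off the work surface, if the arm or the gripper's body presses on something with over 40 N, if the wrist force passes 120 N, or if a joint passes its speed limit or range.

ROBOT

A 6-joint arm with a two-finger parallel gripper is mounted at the origin on a cart in front of the work surface, level with it; the furniture and walls round the work are solid. World frame = base frame: x ahead of the robot, y to its left, z up, the work surface at z = 0. Lengths are in mm, angles in rad, forces in N, time in s.
With the tool pointing down it reaches from about 275 to 750 mm from the base axis. Payload 10.2 kg.
Tool frame: the origin (TCP) lies midway between the tips of the shut fingers; the grasp point (between the pads) lies 19 mm behind it; z points along the fingers, y is the line along which they close (so a half turn about z gives the same grasp; the last joint's range is limited). The gripper opens to 85 mm and grips with 20 to 120 N. Pads are 22 mm wide; open, the fingers measure 114 mm over their backs; the gripper's body (76 mm by 85 mm) begins 54 mm behind the grasp point. The pads swing forward as they close: fully open they stand 13 mm farther back than shut.
Start: joints at [1.024, 0.313, 1.498, -0, 1.331, -0.223], TCP at [167.053, 497.719, 231.294] pointing down, gripper open.
Joint ranges: [-2.94, 2.94], [-0.97, 2.17], [0.19, 2.56], [-1.23, 4.37], [0.02, 3.11], [-2.88, 2.88]. Speed limits (rad/s): [2.39, 2.39, 3.01, 3.14, 3.14, 3.14].

INTERFACE

Orientations are given as a unit quaternion [w, x, y, z].
In Python, from rig import ctrl gives the robot as it stands.
- The arm moves only by the tool send_rows, never from a script. Its argument "targets" is a list of rows, each a list of 7 numbers: the closure, from -1 (fully open) to 1 (shut), so that 0 is half open, then the shift along the tool's x, y, z in m, then the turn, a rotation vector about the tool's x, y, z in rad. In form: [[claw, dx, dy, dz, ax, ay, az], ...]. A call has exactly 10 rows; each row shifts and turns the commanded pose from where the row before left it, along the tool's axes as they then stand; what a row does not reach is not made up. A row lasts 1/8 s, in which the tool goes at most 62.5 mm and 10.7 degrees, less where a joint would pass 70% of its speed; a pose out of reach is approached as far as the arm can. A call with a gripper value outside its range is refused whole. The fingers move at their own pace and stop on an object; "squeeze" is the grip in N (left out, the last holds). Time passes only in rows, so rows that do not move let the fingers close, or fill a call up. It gives the time, the measured TCP pose, the force, the opening and the grip force at its end, in the units of the state.
- ctrl.sense(): the state, without advancing time (a new reading comes with each control period).
- ctrl.capture(name): name is "side" or "top"; returns a dict with "img" (400x640x3 uint8, red, green, blue), "camera_matrix" (3x3 intrinsics, pixels), "k1" (the pictures are not rectified: a ray, as slopes to the right and down, at radius r is drawn at 1 + k1 r^2 times it, then the intrinsics apply), "R" (3x3) and "t" (3): a world point X has camera coordinates R X + t. Camera axes: x right, y down, z forward; pixel columns grow to the right and rows downward; lengths in mm; the calibration is good to about 2 mm. A picture is of the moment at which its call begins. There is no depth.
- ctrl.finish_job(): hands the job in; it is judged then, once.
Trained networks look in a picture, given as the dict that the camera call returned (one of the last four; its "shot" number tells which), for a name from the list of things; names that differ only in an ending like _2 or _b are one class to them, and where a whole thing is asked for, a point or a joint stands for the part that bears it (a point fixed in the world has none). Each returns a list of dicts, best first, with "score" (0 to 1); they miss things now and then, are a little off and sometimes report something else, mostly with a low value. They report only what shows in the picture. A call takes as long as a camera call.
- ctrl.boxes_of(query, picture): "extent" ([left, top, width, height] in pixels, round what is visible of it).
- ctrl.landmark_of(query, picture): "point" ([column, row] in pixels: a listed point, or the origin of a listed thing).
The state is a dict: "time_s": time; "joints": joint angles; "dq": joint speeds; "tau": joint torques, N m; "eef_pos": TCP position; "ee_rot": TCP orientation; "force": force on the tool from outside, world axes, zero at the start; "wrist_torque": the same for the moment, N m; "grip_width": opening from 0.0 (shut) to 1.0 (fully open); "grip_force": force on a finger pad.
Only numpy, scipy, OpenCV 4.12 (cv2) and the standard library are available. Lean on these libraries where they do the work, as an engineer would, in place of code of your own. Each camera call takes 0.05 s, during which the arm holds its last target. There are 200 camera calls.

## Working session

There is one attempt and no reset: what is moved stays moved. The work goes in short steps, Python scripts to look and compute and a tool call to move; the robot and the scene stay as the last step left them, time stands still between calls to the robot, and variables do not carry over. Pictures are saved under pics/ and viewed, at most 10 in all, crops included, and the job is handed in when it is done.

Besides the shell and the picture viewer there is one more tool, called after "Call:" in YAML: its name, and indented under it one key for each argument. send_rows: Moves the arm, as the interface text tells. Its arguments: {"type":"object","properties":{"targets":{"type":"array"},"squeeze":{"type":"number"}},"required":["targets"]}

```bash
mkdir -p pics; cat > h.py <<'E'
import numpy as np, cv2
from rig import ctrl
from scipy.optimize import least_squares
from scipy.spatial.transform import Rotation as Ro
def proj(c,X):
    p=np.asarray(c["R"])@np.asarray(X,float)+np.asarray(c["t"]).ravel(); s=p[:2]/p[2]
    s=s*(1+c["k1"]*(s@s)); return (np.asarray(c["camera_matrix"])@[s[0],s[1],1])[:2]
def tri(cs,px):
    r=least_squares(lambda X:np.concatenate([proj(c,X)-p for c,p in zip(cs,px)]),[400,100,80])
    return r.x,np.abs(r.fun).max()
def snap(n,f=None):
    c=ctrl.capture(n)
    if f: cv2.imwrite(f"pics/{f}.png",c["img"][:,:,::-1])
    return c
E
cat > m1.py <<'E'
from h import *
a=snap("side","s1");b=snap("top","t1")
for q in ["switch_box","guard_hinge","guard_edge","toggle_tip","bb_shell","tape_measure","gas_nozzle"]:
    l=[ctrl.landmark_of(q,c) for c in (a,b)]
    print(q,[[(np.round(d["point"]).tolist(),round(d["score"],2)) for d in x[:2]] for x in l])
    if all(l): X,e=tri([a,b],[np.array(x[0]["point"]) for x in l]); print("   ",X.round(1),e.round(1))
for c in (a,b): print((-np.asarray(c["R"]).T@np.asarray(c["t"]).ravel()).round())
s=ctrl.sense(); print(s["time_s"],s["eef_pos"],s["ee_rot"],s["force"])
E
PYTHONPATH=. python3 m1.py
```

```text
Traceback (most recent call last):
  File "m1.py", line 1, in <module>
    from h import *
  File "h.py", line 1, in <module>
    import numpy as np, cv2
ModuleNotFoundError: No module named 'cv2'
```

```bash
python3 -c "
import cv2,numpy as np
cv2.imwrite('pics/both.png',cv2.resize(np.vstack([cv2.imread('pics/s1.png'),cv2.imread('pics/t1.png')]),(480,600),interpolation=cv2.INTER_AREA))"
```

```text
[ WARN:0@0.006] global loadsave.cpp:275 findDecoder imread_('pics/s1.png'): can't open/read file: check file path/integrity
[ WARN:0@0.006] global loadsave.cpp:275 findDecoder imread_('pics/t1.png'): can't open/read file: check file path/integrity
Traceback (most recent call last):
cv2.error: OpenCV(4.12.0) :-1: error: (-5:Bad argument) in function 'resize'
> Overload resolution failed:
>  - src data type = object is not supported
>  - Expected Ptr<cv::UMat> for argument 'src'
```

PYTHONPATH was overwritten by me; I'll append instead.

```bash
python3 m1.py
```

```text
switch_box [[([358.0, 240.0], 0.7)], [([333.0, 250.0], 0.91)]]
    [ 500.7 -137.4   -8.7] 0.4
guard_hinge [[([347.0, 214.0], 0.81)], [([332.0, 236.0], 0.73)]]
    [ 530.5 -134.4   66.3] 0.3
guard_edge [[([374.0, 190.0], 0.97)], [([333.0, 266.0], 0.95)]]
    [ 471.2 -131.6  160.7] 1.1
toggle_tip [[], []]
bb_shell [[], [([389.0, 241.0], 0.87), ([331.0, 237.0], 0.25)]]
tape_measure [[([325.0, 190.0], 0.97)], [([383.0, 188.0], 0.85)]]
    [ 6.402e+02 -2.557e+02  1.000e-01] 0.2
gas_nozzle [[([375.0, 275.0], 0.61)], [([292.0, 280.0], 0.79)]]
    [430.8 -44.5   5. ] 1.3
[280. 547. 774.]
[ 508. -110. 1053.]
0.8 [167.05742472 497.73359274 231.29980988] [1.17249074e-05 1.61187448e-01 9.86923810e-01 1.37086573e-05] [-0.00310055 -0.99180311  0.35835611]
```

View pics/s1.png

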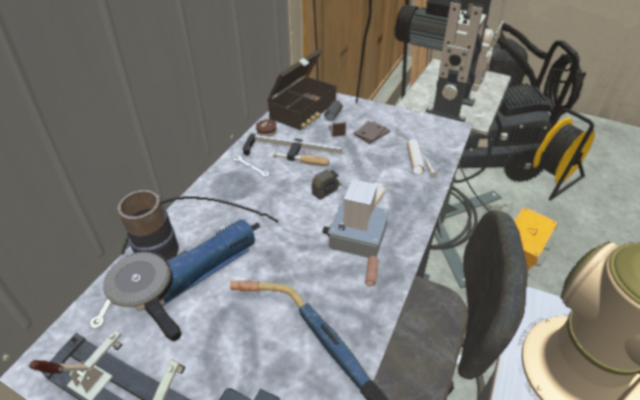

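View pics/t1.png

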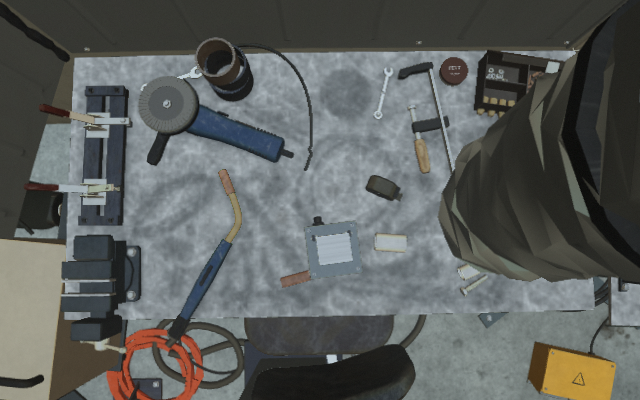

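The top view shows the box around (333,250), slightly yawed, with its guard to the front. The gland is at (318,220), the shell at (390,242), the nozzle at (295,280) and the tape at (383,187). The side view shows the guard shut, its upper front edge near (374,190). I'll enlarge both to get the yaw.

```bash
python3 - <<'E'
import cv2,numpy as np
a=cv2.imread('pics/s1.png')[170:270,310:410];b=cv2.imread('pics/t1.png')[210:310,280:380]
k=lambda i:cv2.resize(i,(400,400),interpolation=cv2.INTER_CUBIC)
cv2.imwrite('pics/c1.png',np.hstack([k(a),k(b)]))
E
```

```text
(no output)
```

View pics/c1.png

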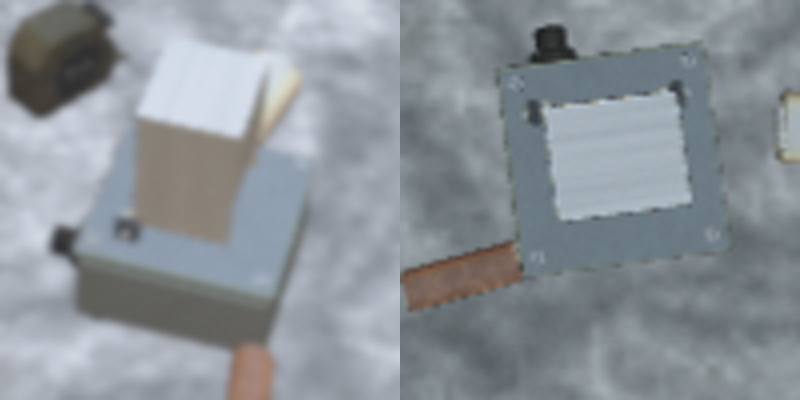

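```bash
cat > fit.py <<'E'
from h import *
a=snap("side");b=snap("top")
P=[(55,55,60),(55,-55,60),(-55,-55,60),(-55,55,60),(30,33,146),(30,-33,146),(-26,-33,146),(-26,33,146)]
t=[(304.5,227),(356.3,220),(362,271.8),(310,278.8),(316.3,236.5),(349.5,232.5),(353,260.8),(319.3,265.3)]
S=[(-26,33,146),(-26,-33,146),(30,33,146),(30,-33,146)]
s=[(371.2,204.5),(378,183.8),(344.3,199.3),(351.2,180)]
def W(p,q): c,n=np.cos(p[2]),np.sin(p[2]); return [p[0]+c*q[0]-n*q[1],p[1]+n*q[0]+c*q[1],q[2]]
def f(p,side): 
    r=[proj(b,W(p,q))-u for q,u in zip(P,t)]
    if side: r+=[proj(a,W(p,q))-u for q,u in zip(S,s)]
    return np.ravel(r)
for k in (0,1):
    r=least_squares(lambda p:f(p,k),[500,-137,0]); print(r.x.round(3),f(r.x,1).round(1))
E
python3 fit.py
```

```text
[ 5.01006e+02 -1.36224e+02  1.02000e-01] [ 0.5  0.  -0.8  1.  -0.1  0.1  0.9 -0.7 -0.3  0.  -0.2 -0.  -0.2  0.1
  0.1 -0.4 -0.9 -1.5 -0.  -0.8 -0.4 -2.4  1.5 -2.5]
[ 5.00628e+02 -1.35314e+02  1.10000e-01] [-0.1  0.5 -1.5  0.9 -0.3 -0.   0.8 -0.3 -0.8  0.4 -0.8  0.1 -0.5  0.1
 -0.2 -0.  -0.7 -1.3 -0.1 -0.6 -0.3 -1.9  1.4 -2.2]
```

Call:
send_rows:
  targets:
    - [1, 0, 0, 0, 0, 0, 0.163]
    - [1, 0, 0, 0, 0, 0, 0.163]
    - [1, 0, 0, 0, 0, 0, 0.163]
    - [1, 0, 0, 0, 0, 0, 0.163]
    - [1, 0, 0, 0, 0, 0, 0.163]
    - [1, 0, 0, 0, 0, 0, 0.163]
    - [1, 0, 0, 0, 0, 0, 0.163]
    - [1, -0.04, 0.012, 0, 0, 0, 0]
    - [1, -0.048, 0.014, 0, 0, 0, 0]
    - [1, -0.048, 0.014, 0, 0, 0, 0]
  squeeze: 20

```text
time_s: 2.15
eef_pos: [221.5, 365.4, 231.3]
ee_rot: [0.0, 0.668, 0.744, 0.0]
force: [1.7, -1.0, -0.2]
grip_width: -0.001
grip_force: 0.0
```

Call:
send_rows:
  targets:
    - [1, -0.053, 0.0155, 0.003, 0, 0, 0]
    - [1, -0.053, 0.0155, 0.003, 0, 0, 0]
    - [1, -0.053, 0.0155, 0.003, 0, 0, 0]
    - [1, -0.053, 0.0155, 0.003, 0, 0, 0]
    - [1, -0.053, 0.0155, 0.003, 0, 0, 0]
    - [1, -0.053, 0.0155, 0.003, 0, 0, 0]
    - [1, -0.053, 0.0155, 0.003, 0, 0, 0]
    - [1, -0.053, 0.0155, 0.003, 0, 0, 0]
    - [1, -0.053, 0.0155, 0.003, 0, 0, 0]
    - [1, -0.053, 0.0155, 0.003, 0, 0, 0]

```text
time_s: 3.4
eef_pos: [431.9, -145.9, 201.3]
ee_rot: [0.0, 0.669, 0.743, 0.0]
force: [0.7, 0.1, 0.3]
grip_width: 0.0
grip_force: 0.0
```

```bash
cat > st.py <<'E'
from h import *
def st(B=(501,-136,0.105)):
    s=ctrl.sense(); c,n=np.cos(B[2]),np.sin(B[2]); M=np.array([[c,n,0],[-n,c,0],[0,0,1]])
    R=Ro.from_quat(np.roll(s["ee_rot"],-1)).as_matrix()
    print("t",round(s["time_s"],2),"box xyz",(M@(np.array(s["eef_pos"])-[B[0],B[1],0])).round(1),"yaw y",round(np.arctan2(R[1,1],R[0,1]),3),"tilt",R[:2,2].round(3),"F box",(M@s["force"]).round(2),"w",round(s["grip_width"],2),"dq",np.abs(s["dq"]).max().round(3))
if __name__=="__main__": st()
E
python3 st.py
```

```text
t 3.4 box xyz [-69.8  -2.6 201.3] yaw y 0.106 tilt [ 0.001 -0.   ] F box [ 0.73 -0.02  0.28] w 0.0 dq 0.689
```

Call:
send_rows:
  targets:
    - [1, 0.002, 0, 0.013, 0, 0, 0]
    - [1, 0, 0, 0.014, 0, 0, 0]
    - [1, 0, 0, 0.014, 0, 0, 0]
    - [1, 0, 0, 0.014, 0, 0, 0]
    - [1, 0, 0, 0.01, 0, 0, 0]
    - [1, 0, 0.006, 0, 0, 0, 0]
    - [1, 0, 0.006, 0, 0, 0, 0]
    - [1, 0, 0.006, 0, 0, 0, 0]
    - [1, 0, 0.004, 0, 0, 0, 0]
    - [1, 0, 0, 0, 0, 0, 0]

```text
time_s: 4.65
eef_pos: [453.3, -139.6, 136.3]
ee_rot: [0.0, 0.669, 0.744, 0.0]
force: [-0.4, 0.2, 0.3]
grip_width: -0.004
grip_force: 0.0
```

```bash
python3 - <<'E'
from st import *
st(); c=snap("side"); d=snap("top")
k=lambda i:cv2.resize(i,(400,400),interpolation=cv2.INTER_CUBIC)[:,:,::-1]
cv2.imwrite("pics/c2.png",np.hstack([k(c["img"][150:250,320:420]),k(d["img"][210:310,280:380])]))
E
```

```text
t 4.65 box xyz [-47.8   1.5 136.3] yaw y 0.106 tilt [ 0. -0.] F box [-0.34  0.27  0.34] w -0.0 dq 0.012
```

View pics/c2.png

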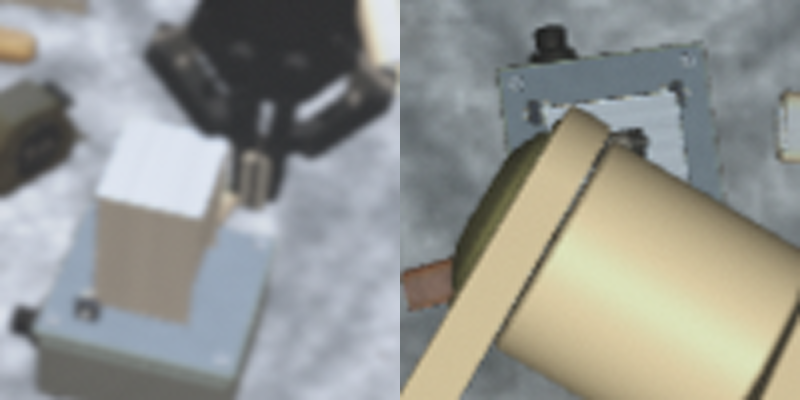

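The side view shows the shut fingertips just in front of the guard's upper front edge, finger at crop (258,180), guard edge at about (215,165). The linkage is wide along the closing line, so I will turn the tool by 90° for the toggle. Now I push the guard.

Call:
send_rows:
  targets:
    - [1, 0, 0.004, 0, 0, 0, 0]
    - [1, 0, 0.004, 0, 0, 0, 0]
    - [1, 0, 0.004, -0.0025, 0, 0, 0]
    - [1, 0, 0.004, -0.003, 0, 0, 0]
    - [1, 0, 0.004, -0.0025, 0, 0, 0]
    - [1, 0, 0.004, -0.002, 0, 0, 0]
    - [1, 0, 0.004, -0.0015, 0, 0, 0]
    - [1, 0, 0.004, -0.0015, 0, 0, 0]
    - [1, 0, 0.004, -0.0015, 0, 0, 0]
    - [1, 0, 0.003, -0.001, 0, 0, 0]

```text
time_s: 6.0
eef_pos: [492.1, -135.4, 151.8]
ee_rot: [-0.0, 0.669, 0.744, -0.0]
force: [-0.2, 0.7, 0.2]
grip_width: -0.003
grip_force: 0.1
```

```bash
cat > look.py <<'E'
import sys
from st import *
st(); c=snap("side"); d=snap("top")
k=lambda i:cv2.resize(i,(400,400),interpolation=cv2.INTER_CUBIC)[:,:,::-1]
cv2.imwrite(f"pics/{sys.argv[1]}.png",np.hstack([k(c["img"][150:250,310:410]),k(d["img"][210:310,280:380])]))
for q in ["guard_edge","toggle_tip"]:
    print(q,[[(np.round(x["point"],1).tolist(),round(x["score"],2)) for x in ctrl.landmark_of(q,p)[:1]] for p in (c,d)])
def W(q,B=(501,-136,0.105)): a,n=np.cos(B[2]),np.sin(B[2]); return [B[0]+a*q[0]-n*q[1],B[1]+n*q[0]+a*q[1],q[2]]
E_=lambda th:[30-56*np.cos(th)+80*np.sin(th),0,66+56*np.sin(th)+80*np.cos(th)]
T_=lambda g:[42*np.sin(g-.35),0,66+42*np.cos(g-.35)]
print("edge pred",{t:[proj(p,W(E_(t))).round(1).tolist() for p in(c,d)] for t in (0,.3,.5,.8,1.05)})
print("tip pred",{t:[proj(p,W(T_(t))).round(1).tolist() for p in(c,d)] for t in (0,.35,.7)})
E
python3 look.py c3
```

```text
t 6.0 box xyz [ -8.8   1.5 151.8] yaw y 0.106 tilt [-0. -0.] F box [-0.12  0.71  0.25] w -0.0 dq 0.072
guard_edge [[([360.9, 182.0], 0.88)], []]
toggle_tip [[([365.1, 205.4], 0.35)], []]
edge pred {0: [[374.2, 192.8], [336.1, 262.9]], 0.3: [[362.4, 185.4], [334.6, 249.7]], 0.5: [[353.7, 182.0], [333.4, 239.8]], 0.8: [[340.2, 179.5], [331.5, 224.9]], 1.05: [[329.7, 179.9], [330.0, 213.3]]}
tip pred {0: [[367.5, 205.7], [334.7, 256.5]], 0.35: [[361.1, 203.4], [333.9, 249.5]], 0.7: [[354.5, 202.8], [333.0, 242.6]]}
```

The guard is at about 0.35 and following; I continue.

Call:
send_rows:
  targets:
    - [1, 0, 0.005, -0.0015, 0, 0, 0]
    - [1, 0, 0.005, -0.001, 0, 0, 0]
    - [1, 0, 0.005, -0.0005, 0, 0, 0]
    - [1, 0, 0.005, 0, 0, 0, 0]
    - [1, 0, 0.005, 0, 0, 0, 0]
    - [1, 0, 0.006, 0, 0, 0, 0]
    - [1, 0, 0.006, 0.0005, 0, 0, 0]
    - [1, 0, 0.006, 0.0005, 0, 0, 0]
    - [1, 0, 0.005, 0.001, 0, 0, 0]
    - [1, 0, 0, 0, 0, 0, 0]

```text
time_s: 7.55
eef_pos: [539.8, -130.3, 152.6]
ee_rot: [-0.0, 0.669, 0.744, -0.0]
force: [-0.6, -0.1, 0.6]
grip_width: 0.001
grip_force: 0.0
```

```bash
python3 look.py c4|head -3
```

```text
t 7.55 box xyz [ 39.2   1.6 152.6] yaw y 0.106 tilt [-0.  0.] F box [-0.59 -0.06  0.61] w 0.0 dq 0.011
guard_edge [[([327.7, 178.0], 0.92)], []]
toggle_tip [[([366.5, 208.2], 0.48)], []]
```

View pics/c4.png

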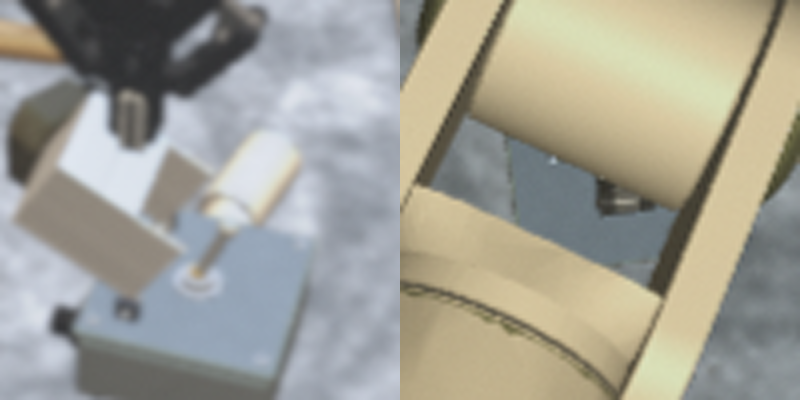

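The guard rests open on its stop and the toggle, still off, shows at crop (235,215). I back off, turn the tool 90° and come down in front of the toggle.

Call:
send_rows:
  targets:
    - [1, 0, 0, -0.014, 0, 0, 0]
    - [1, 0, 0, -0.014, 0, 0, 0]
    - [1, 0, 0, -0.014, 0, 0, 0]
    - [1, 0, -0.03, 0, 0, 0, 0]
    - [1, 0, -0.03, 0, 0, 0, 0]
    - [1, -0.0015, -0.025, 0, 0, 0, 0]
    - [1, 0, 0, 0, 0, 0, 0.175]
    - [1, 0, 0, 0, 0, 0, 0.175]
    - [1, 0, 0, 0, 0, 0, 0.175]
    - [1, 0, 0, 0, 0, 0, 0.175]

```text
time_s: 9.1
eef_pos: [455.4, -141.0, 195.7]
ee_rot: [0.0, 0.884, 0.467, 0.0]
force: [-0.2, 0.6, 0.1]
grip_width: -0.0
grip_force: 0.0
```

Call:
send_rows:
  targets:
    - [1, 0, 0, 0, 0, 0, 0.175]
    - [1, 0, 0, 0, 0, 0, 0.175]
    - [1, 0, 0, 0, 0, 0, 0.175]
    - [1, 0, 0, 0, 0, 0, 0.175]
    - [1, 0, 0, 0, 0, 0, 0.17]
    - [1, 0, 0, 0.015, 0, 0, 0]
    - [1, 0, 0, 0.015, 0, 0, 0]
    - [1, 0, 0, 0.015, 0, 0, 0]
    - [1, 0, 0, 0.015, 0, 0, 0]
    - [1, 0, 0, 0, 0, 0, 0]

```text
time_s: 10.35
eef_pos: [454.7, -140.6, 133.6]
ee_rot: [-0.001, 0.999, 0.054, -0.001]
force: [-0.7, 0.3, 0.2]
grip_width: -0.002
grip_force: 0.0
```

```bash
python3 look.py c5|head -3
```

```text
t 10.35 box xyz [-46.5   0.3 133.6] yaw y -1.464 tilt [-0.002  0.001] F box [-0.69  0.34  0.22] w -0.0 dq 0.029
guard_edge [[([329.7, 176.6], 0.9)], [([326.3, 213.9], 0.75)]]
toggle_tip [[([366.1, 207.1], 0.51)], []]
```

Call:
send_rows:
  targets:
    - [1, 0, 0, 0.013, 0, 0, 0]
    - [1, 0, 0, 0.013, 0, 0, 0]
    - [1, 0, 0, 0.013, 0, 0, 0]
    - [1, 0, 0, 0, 0, 0, 0]
    - [1, 0.005, 0, 0, 0, 0, 0]
    - [1, 0.005, 0, 0, 0, 0, 0]
    - [1, 0.005, 0, 0, 0, 0, 0]
    - [1, 0.005, 0, 0, 0, 0, 0]
    - [1, 0.005, 0, 0, 0, 0, 0]
    - [1, 0.005, 0, 0, 0, 0, 0]

```text
time_s: 11.9
eef_pos: [485.4, -137.6, 95.8]
ee_rot: [-0.0, 0.999, 0.053, -0.0]
force: [-0.8, 0.2, 0.8]
grip_width: -0.003
grip_force: 0.7
```

```bash
python3 look.py c6|head -3
```

```text
t 11.9 box xyz [-15.7   0.   95.8] yaw y -1.464 tilt [-0.  0.] F box [-0.74  0.23  0.78] w -0.0 dq 0.11
guard_edge [[([329.2, 177.5], 0.66)], [([329.5, 214.2], 0.76)]]
toggle_tip [[([358.4, 205.2], 0.39)], []]
```

View pics/c6.png

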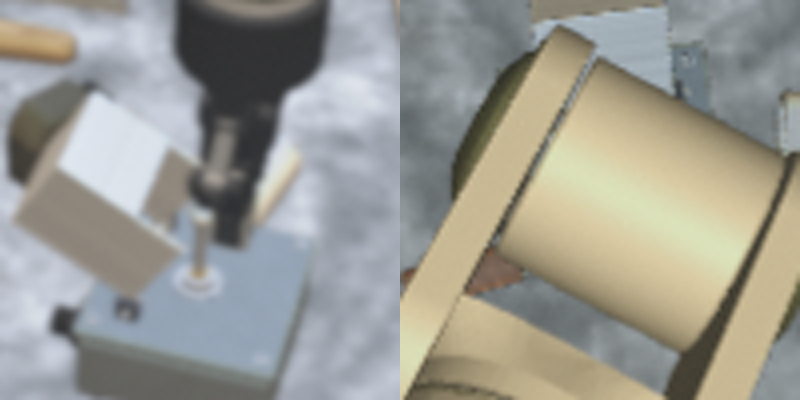

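The side view shows the toggle lever about upright at crop (203,225), with the finger behind it and clear of the guard. I keep pushing.

Call:
send_rows:
  targets:
    - [1, 0.002, 0, 0, 0, 0, 0]
    - [1, 0.002, 0, 0, 0, 0, 0]
    - [1, 0.002, 0, 0, 0, 0, 0]
    - [1, 0.002, 0, 0, 0, 0, 0]
    - [1, 0.002, 0, 0, 0, 0, 0]
    - [1, 0.001, 0, 0, 0, 0, 0]
    - [1, 0.001, 0, 0, 0, 0, 0]
    - [1, 0, 0, 0, 0, 0, 0]
    - [1, 0, 0, 0, 0, 0, 0]
    - [1, 0, 0, 0, 0, 0, 0]

```text
time_s: 13.45
eef_pos: [497.0, -136.4, 95.8]
ee_rot: [0.0, 0.999, 0.053, 0.0]
force: [-0.6, -0.4, 0.6]
grip_width: -0.003
grip_force: 0.3
```

```bash
python3 look.py c7|head -3
```

```text
t 13.45 box xyz [-4.   0.  95.8] yaw y -1.464 tilt [ 0. -0.] F box [-0.59 -0.3   0.6 ] w -0.0 dq 0.001
guard_edge [[([328.5, 179.3], 0.74)], [([328.3, 214.9], 0.97)]]
toggle_tip [[([354.3, 206.9], 0.43)], []]
```

Call:
send_rows:
  targets:
    - [1, 0.001, 0, 0, 0, 0, 0]
    - [1, 0.001, 0, 0, 0, 0, 0]
    - [1, 0, 0, 0, 0, 0, 0]
    - [1, 0, 0, 0, 0, 0, 0]
    - [1, 0, 0, 0, 0, 0, 0]
    - [1, 0, 0, 0, 0, 0, 0]
    - [1, 0, 0, 0, 0, 0, 0]
    - [1, 0, 0, 0, 0, 0, 0]
    - [1, 0, 0, 0, 0, 0, 0]
    - [1, 0, 0, 0, 0, 0, 0]

```text
time_s: 15.0
eef_pos: [498.8, -136.1, 95.7]
ee_rot: [-0.0, 0.999, 0.053, -0.0]
force: [-5.0, -1.0, -1.0]
grip_width: 0.001
grip_force: 2.5
```

```bash
python3 st.py
```

```text
t 15.0 box xyz [-2.2  0.1 95.7] yaw y -1.464 tilt [-0.001  0.   ] F box [-5.09 -0.45 -0.97] w 0.0 dq 0.001
```

The force has risen to 5 N, so the toggle is on its stop. I back away and look.

Call:
send_rows:
  targets:
    - [1, -0.004, 0, 0, 0, 0, 0]
    - [1, -0.012, 0, 0, 0, 0, 0]
    - [1, -0.014, 0, 0, 0, 0, 0]
    - [1, -0.014, 0, 0, 0, 0, 0]
    - [1, 0, 0, -0.02, 0, 0, 0]
    - [1, 0, 0, -0.02, 0, 0, 0]
    - [1, 0, 0, -0.02, 0, 0, 0]
    - [1, 0, 0, -0.02, 0, 0, 0]
    - [1, 0, 0, -0.02, 0, 0, 0]
    - [1, 0, 0, 0, 0, 0, 0]

```text
time_s: 16.25
eef_pos: [455.4, -141.2, 196.8]
ee_rot: [0.001, 0.999, 0.053, 0.001]
force: [0.1, -0.6, 0.1]
grip_width: -0.005
grip_force: 0.0
```

```bash
python3 look.py c8
```

```text
t 16.25 box xyz [-45.9  -0.4 196.8] yaw y -1.464 tilt [ 0.003 -0.002] F box [ 0.03 -0.64  0.13] w -0.0 dq 0.038
guard_edge [[([329.1, 178.9], 0.74)], [([330.7, 216.5], 0.89)]]
toggle_tip [[([354.5, 205.1], 0.53)], []]
edge pred {0: [[374.2, 192.8], [336.1, 262.9]], 0.3: [[362.4, 185.4], [334.6, 249.7]], 0.5: [[353.7, 182.0], [333.4, 239.8]], 0.8: [[340.2, 179.5], [331.5, 224.9]], 1.05: [[329.7, 179.9], [330.0, 213.3]]}
tip pred {0: [[367.5, 205.7], [334.7, 256.5]], 0.35: [[361.1, 203.4], [333.9, 249.5]], 0.7: [[354.5, 202.8], [333.0, 242.6]]}
```

View pics/c8.png

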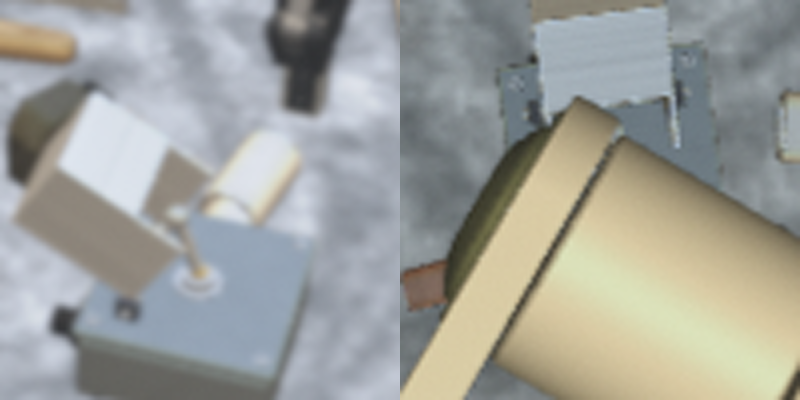

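The toggle ball at crop (178,218) now leans to the hinge, matching the predicted on position, and the guard is open. I go over the top and behind it.

Call:
send_rows:
  targets:
    - [1, 0.025, 0, 0, 0, 0, 0]
    - [1, 0.032, 0, 0, 0, 0, 0]
    - [1, 0.032, 0, 0, 0, 0, 0]
    - [1, 0.032, 0, 0, 0, 0, 0]
    - [1, 0.034, 0, 0, 0, 0, 0]
    - [1, 0, 0, 0.014, 0, 0, 0]
    - [1, 0, 0, 0.014, 0, 0, 0]
    - [1, 0, 0, 0.014, 0, 0, 0]
    - [1, 0, 0, 0.014, 0, 0, 0]
    - [1, 0, 0, 0, 0, 0, 0]

```text
time_s: 17.8
eef_pos: [608.7, -124.3, 138.6]
ee_rot: [-0.0, 0.999, 0.053, -0.001]
force: [-0.4, 0.0, 0.4]
grip_width: 0.002
grip_force: 0.0
```

```bash
python3 look.py c9|head -3
```

```text
t 17.8 box xyz [108.3   0.4 138.6] yaw y -1.464 tilt [-0.002  0.001] F box [-0.42  0.06  0.41] w 0.0 dq 0.032
guard_edge [[([329.6, 179.8], 0.88)], [([328.8, 213.4], 0.62)]]
toggle_tip [[([355.2, 205.1], 0.61)], []]
```

View pics/c9.png

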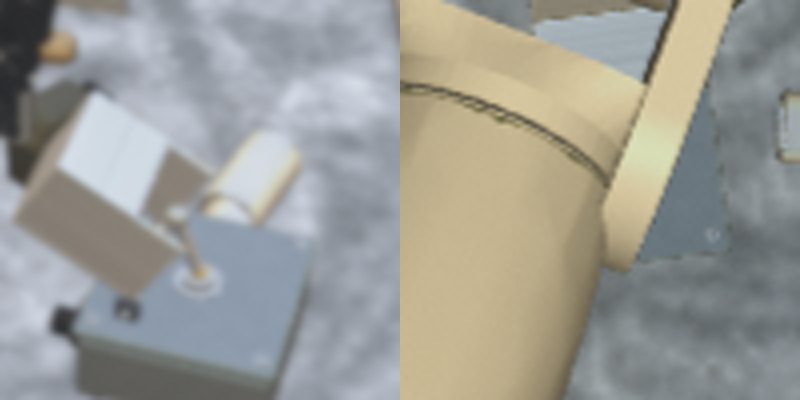

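Call:
send_rows:
  targets:
    - [1, -0.008, 0, 0, 0, 0, 0]
    - [1, -0.007, 0, 0, 0, 0, 0]
    - [1, -0.005, 0, -0.0025, 0, 0, 0]
    - [1, -0.005, 0, -0.0025, 0, 0, 0]
    - [1, -0.005, 0, -0.0025, 0, 0, 0]
    - [1, -0.005, 0, -0.0025, 0, 0, 0]
    - [1, -0.0045, 0, -0.0012, 0, 0, 0]
    - [1, -0.0045, 0, -0.0012, 0, 0, 0]
    - [1, -0.0045, 0, -0.0012, 0, 0, 0]
    - [1, -0.0045, 0, -0.0012, 0, 0, 0]

```text
time_s: 19.35
eef_pos: [556.3, -130.0, 154.6]
ee_rot: [-0.0, 0.999, 0.053, -0.0]
force: [0.6, 0.0, 0.1]
grip_width: -0.003
grip_force: 0.1
```

```bash
python3 look.py c10|head -3
```

```text
t 19.35 box xyz [5.560e+01 1.000e-01 1.546e+02] yaw y -1.464 tilt [-0.  0.] F box [ 0.64 -0.04  0.09] w -0.0 dq 0.103
guard_edge [[([346.1, 176.7], 0.87)], [([331.5, 233.2], 0.53)]]
toggle_tip [[], []]
```

The guard is at about 0.65 on its way back. I tip it on until it falls, then lift away.

Call:
send_rows:
  targets:
    - [1, -0.004, 0, -0.001, 0, 0, 0]
    - [1, -0.005, 0, 0, 0, 0, 0]
    - [1, -0.005, 0, 0, 0, 0, 0]
    - [1, -0.005, 0, 0, 0, 0, 0]
    - [1, -0.005, 0, 0, 0, 0, 0]
    - [1, -0.005, 0, 0, 0, 0, 0]
    - [1, 0, 0, -0.01, 0, 0, 0]
    - [1, 0, 0, -0.02, 0, 0, 0]
    - [1, 0, 0, -0.02, 0, 0, 0]
    - [1, 0, 0, -0.02, 0, 0, 0]

```text
time_s: 20.9
eef_pos: [528.0, -133.1, 227.0]
ee_rot: [0.0, 0.999, 0.053, 0.0]
force: [0.4, 0.1, 0.3]
grip_width: 0.001
grip_force: 0.0
```

Call:
send_rows:
  targets:
    - [1, 0, 0, -0.02, 0, 0, 0]
    - [1, 0.02, 0, -0.02, 0, 0, 0]
    - [1, 0.03, 0, 0, 0, 0, 0]
    - [1, 0.03, 0, 0, 0, 0, 0]
    - [1, 0.03, 0, 0, 0, 0, 0]
    - [1, 0, 0, 0, 0, 0, 0]
    - [1, 0, 0, 0, 0, 0, 0]
    - [1, 0, 0, 0, 0, 0, 0]
    - [1, 0, 0, 0, 0, 0, 0]
    - [1, 0, 0, 0, 0, 0, 0]

```text
time_s: 22.15
eef_pos: [637.0, -121.5, 265.9]
ee_rot: [0.0, 0.999, 0.053, 0.0]
force: [-0.7, 0.1, -0.2]
grip_width: 0.001
grip_force: 0.0
```

```bash
python3 look.py c11|head -3
```

```text
t 22.15 box xyz [1.368e+02 2.000e-01 2.659e+02] yaw y -1.464 tilt [ 0. -0.] F box [-0.72  0.13 -0.25] w 0.0 dq 0.003
guard_edge [[([373.8, 191.8], 0.65)], [([336.7, 264.9], 0.59)]]
toggle_tip [[], []]
```

View pics/c11.png

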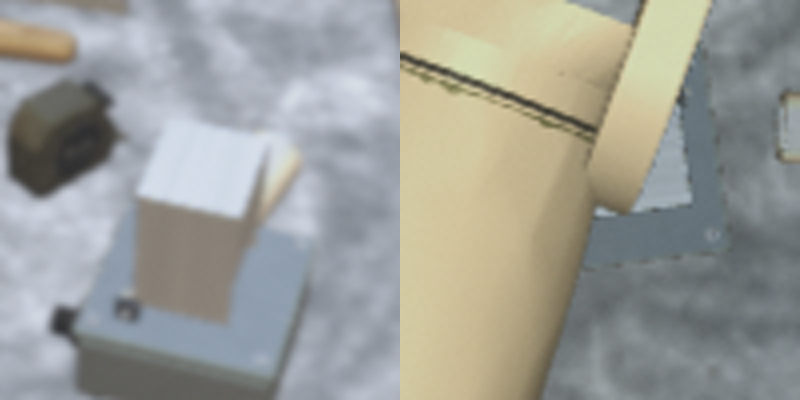

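The guard is fully shut again (edge at side (374,192), as at the start), the loose parts have not moved, and the arm is clear.

```bash
python3 -c "
from rig import ctrl
print(ctrl.finish_job())"
```

```text
the job is handed in; nothing more can be done
None
```

The fume extraction is on: I tipped the guard open, pushed the toggle to its on stop, tipped the guard fully shut over it, and handed the job in at about 22 s with the arm clear and the loose parts in view unmoved.

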